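Gauge a drilled stone base and set the dowel pin that fits

ROBOT

A 6-joint arm with a two-finger parallel gripper is mounted at the origin on the work surface. World frame = base frame: x ahead of the robot, y to its left, z up, the work surface at z = 0. Lengths are in m, angles in degrees, forces in N, time in s.
With the tool pointing down it reaches from about 0.225 to 0.875 m from the base axis. Payload 3.4 kg.
Tool frame: the origin (TCP) lies midway between the tips of the shut fingers; the grasp point (between the pads) lies 19 mm behind it; z points along the fingers, y is the direction in which the jaws open and shut (so a half turn about z gives the same grasp; the last joint's range is limited). The gripper opens to 85 mm and grips with 20 to 120 N. Pads are 22 mm wide; open, the fingers measure 114 mm over their backs; the gripper's body (76 mm by 85 mm) begins 54 mm behind the grasp point. The pads swing forward as they close: fully open they stand 13 mm farther back than shut.
Start: joints at [-82.449, 15.808, 86.224, -0, 77.962, -6.933], TCP at [0.144, -0.557, 0.205] pointing down, gripper open.
Joint ranges: [-165.64, 165.64], [-43.16, 119.46], [12.63, 154.43], [-67.54, 247.53], [6.08, 155.33], [-154.97, 154.97]. Speed limits (degrees/s): [147.25, 147.25, 180, 180, 180, 180].

INTERFACE

Orientations are given as a 3x3 rotation matrix whose columns are the frame's x, y, z axes.
In Python, from cell import reach, line_to, goto_joints, ungrasp, clamp, wait, inverse_kinematics, read_state, snapshot, get_calibration, IKError, hand_in gives the robot as it stands. Calls block until the motion is done:
- reach(position, orientation): joint-space move of the TCP to a pose.
- line_to(position, orientation=None, vel=0.15): straight line of the TCP; orientation=None keeps the orientation; vel is the mean speed in m/s.
- goto_joints(angles): joint-space move.
- ungrasp() and clamp(grasp_force=None): open the fingers fully, or close them until they stop; grasp_force is the grip in N (None keeps the last).
- wait(seconds).
- inverse_kinematics(position, orientation): joint angles nearest the present ones, or None.
- read_state(): the state.
- snapshot(name): name is "scene" or "side" or "wrist"; returns (picture, depth): 384x512x3 uint8, blue, green, red; 384x512 float32, m along the optical axis (not along the pixel's ray), 0 where there is no reading.
- get_calibration(name): a dict with "mtx" (3x3 intrinsics, pixels), "R" (3x3) and "t" (3): a world point X has camera coordinates R X + t; the wrist camera has in their place "T_tool_cam" (4x4, takes a point from camera to tool coordinates, whose origin is the TCP and whose axes are the flange's). Camera axes: x right, y down, z forward; pixel columns grow to the right and rows downward; lengths in m; the calibration is good to about 2 mm. A picture is of the moment at which its call begins: read the wrist's pose just before it. get_calibration takes no time and is no camera call.
A pose or a line that the arm cannot do raises IKError and nothing moves.
- hand_in(): hands the job in, once; it reports no verdict.
The state is a dict: "time": time; "joint_pos": joint angles; "dq": joint speeds; "joint_efforts": joint torques, N m; "tcp_pos": TCP position; "tool_rot": TCP orientation; "force": force on the tool from outside, world axes, zero at the start; "torque": the same for the moment, N m; "grip_width": opening from 0.0 (shut) to 1.0 (fully open).
Only numpy, scipy, OpenCV 4.12 (cv2) and the standard library are available. Lean on these libraries where they do the work, as an engineer would, in place of code of your own. Each camera call takes 0.05 s, during which the arm holds its last target. There are 200 camera calls.

TASK

Feel for the bottom of the hole in the stone base with the depth rod from the tool rack, then hang the rod back in the place it came from. From the pin rack take the steel pin that will stand closest to 40 mm above the stone when it rests on the bottom of that hole, and stand it on its end on the bench or the stone and let go, so that you can take it again from above. Then lower it into the hole, without dropping it, until it rests on the bottom and let go; leave the other pins in their rack and everything else where it is.

Things in the scene. Friction and masses are not known exactly. Their poses are not given: they have to be found in the camera images.
- hole_mouth (a point): the mouth of the blind hole, 26 mm across, drilled down into the middle of the top of the grey stone base: the point on its axis level with the stone's top, z up. The base is a fixed block 140 x 140 mm (152 at its foot), 110 mm high; the bench in front of it, towards the robot, is free. The hole has a flat bottom; its depth is unknown: 35, 50, 65 or 80 mm, give or take 2
- rod_grip (a point): the middle of the grip of the depth rod: a steel rod 10 mm thick, 120 mm long, pointing down (black lines every 10 mm), under a ribbed round aluminium grip 28 mm thick, 46 mm high, with a shoulder 34 mm wide, 6 mm thick between them. This point is 148 mm above the tip, 28 mm above the shoulder's underside; z runs up the rod. 0.13 to 0.2 kg. It starts hanging in the tool rack
- tool_rack: the fixed wooden tool rack: a board 66 mm wide (along its x, roughly away from the robot) and 250 mm long (along its y) on two end legs, top face 130 mm above the bench, with three 16 mm holes through it, 80 mm apart along y. Tools hang in the holes, shoulders on the board: the depth rod in one, chisels in the others. Origin under its centre, on the bench
- rod_tip (a point): the lower end of the depth rod, on its axis
- pin_rack: the fixed wooden pin rack: two slotted rails 50 mm apart (clear gap), 33 mm high, on a 6 mm base plate of 84 x 236 mm. The four pins lie side by side across the rails, along the rack's x (roughly away from the robot), 64 mm apart along its y, their middles in the gap between the rails, their axes 35 mm above the bench. Origin under its centre, on the bench
- pin_75_center (a point): the centre of the plain round steel dowel pin that is 75 mm long and 22 mm thick (0.22 kg), ends alike; x runs along the pin. It starts lying in one of the four slots of the pin rack
- pin_90_center (a point): the centre of the plain round steel dowel pin that is 90 mm long and 22 mm thick (0.27 kg), ends alike; x runs along the pin. It starts lying in one of the four slots of the pin rack
- pin_105_center (a point): the centre of the plain round steel dowel pin that is 105 mm long and 22 mm thick (0.31 kg), ends alike; x runs along the pin. It starts lying in one of the four slots of the pin rack
- pin_120_center (a point): the centre of the plain round steel dowel pin that is 120 mm long and 22 mm thick (0.36 kg), ends alike; x runs along the pin. It starts lying in one of the four slots of the pin rack
- grinding_disc: a flat grinding disc, 115 mm across and 11 mm thick, lying on the bench; bystander; origin under its centre
- rubbing_stone: a grey rubbing stone, 150 x 50 x 26 mm, long along its x; bystander; origin under its centre
- mallet: a carver's round iron mallet standing on its head, 72 mm across, wooden handle up, 150 mm high; bystander; origin under its centre
- cup_brush: a wire cup brush, 72 mm across, 50 mm high; bystander; origin under its centre
- die_grinder: an air die grinder lying down, 215 mm long along its x, 38 mm thick; bystander; origin on its axis near mid-length
- point_chisel: a chisel with a turned wooden handle hanging in the tool rack (top 67 mm above the board); bystander; origin 100 mm below the top face of the board, on its axis
- flat_chisel: the same, with a flat edge; bystander; origin 100 mm below the top face of the board, on its axis
Things that resemble listed ones, but are neither listed nor needed, are in the scene too. What is shaped like the part that bears pin_120_center but green is not meant.

How it is judged:
By the outcome, as a careful person would: the job done as asked, in the order asked, and still so for the second after the job is handed in, with the robot touching nothing.
It also fails if it takes over 72 s, if anything falls off the work surface, if the arm or the gripper's body presses on something with over 40 N, if the wrist force passes 120 N, or if a joint passes its speed limit or range.

## Working session

There is one attempt and no reset: what is moved stays moved. The work goes in short steps, each a Python script; the robot and the scene stay as the last script left them, time stands still between calls to the robot, and variables do not carry over. Pictures are saved under pics/ and viewed, about 8 in all and at most 12, crops included, and the job is handed in when it is done.

```bash
mkdir -p pics; ls; python3 - <<'E'
from cell import *
import numpy as np, cv2
for n in ["scene","side","wrist"]:
    c=get_calibration(n); 
    p,d=snapshot(n); cv2.imwrite(f"pics/{n}0.png",p); np.savez(f"pics/{n}0.npz",p=p,d=d)
    print(n,{k:np.round(v,3).tolist() for k,v in c.items()}, (d>0).mean())
s=read_state(); print(s)
E
python3 -c "
import cv2
a=cv2.imread('pics/scene0.png');cv2.imwrite('pics/scene0b.png',cv2.resize(a,(800,600),interpolation=cv2.INTER_CUBIC))
a=cv2.imread('pics/side0.png');cv2.imwrite('pics/side0b.png',cv2.resize(a,(800,600),interpolation=cv2.INTER_CUBIC))"
```

```text
pics
scene {'mtx': [[414.877, 0.0, 261.621], [0.0, 414.877, 198.394], [0.0, 0.0, 1.0]], 'R': [[-0.229, 0.973, 0.014], [0.762, 0.188, -0.62], [-0.606, -0.131, -0.784]], 't': [0.127, -0.353, 1.546]} 0.9959869384765625
side {'mtx': [[479.823, 0.0, 251.383], [0.0, 479.823, 200.602], [0.0, 0.0, 1.0]], 'R': [[0.998, -0.069, -0.007], [-0.048, -0.616, -0.786], [0.05, 0.785, -0.618]], 't': [-0.55, 0.152, 1.458]} 0.9958394368489584
wrist {'mtx': [[271.28, 0.0, 253.585], [0.0, 271.28, 188.772], [0.0, 0.0, 1.0]], 'T_tool_cam': [[-0.0, -0.965, -0.263, 0.067], [1.0, -0.0, -0.0, 0.001], [-0.0, -0.263, 0.965, -0.169], [0.0, 0.0, 0.0, 1.0]]} 0.9933827718098959
{'time': 0.15, 'joint_pos': array([-8.24490139e+01,  1.58390430e+01,  8.62783348e+01, -8.55793539e-04,
        7.79612213e+01, -6.93240448e+00]), 'dq': array([ 0.00498661, -0.13350126, -0.14866368, -0.01513123, -0.04147378,
       -0.02668602]), 'joint_efforts': array([-1.43653273e-05, -4.17143440e+01, -2.46031398e+01, -2.22561766e-04,
        7.61573436e-03,  1.04850989e-05]), 'tcp_pos': array([ 0.14374406, -0.55630581,  0.20464254]), 'tool_rot': array([[ 9.68219415e-01,  2.50102231e-01, -1.94748989e-04],
       [ 2.50102261e-01, -9.68218475e-01,  1.35799744e-03],
       [ 1.51078621e-04, -1.36354665e-03, -9.99999059e-01]]), 'force': array([-0.6078646 ,  0.66547134,  0.73953669]), 'torque': array([-0.03129747, -0.02377442, -0.07217574]), 'grip_width': 0.9984809476457474}
```

View pics/scene0b.png

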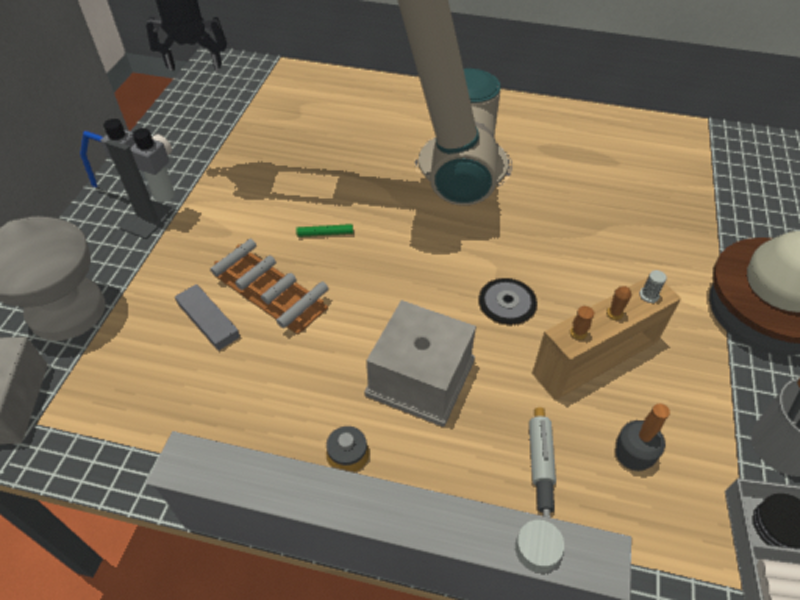

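View pics/side0b.png

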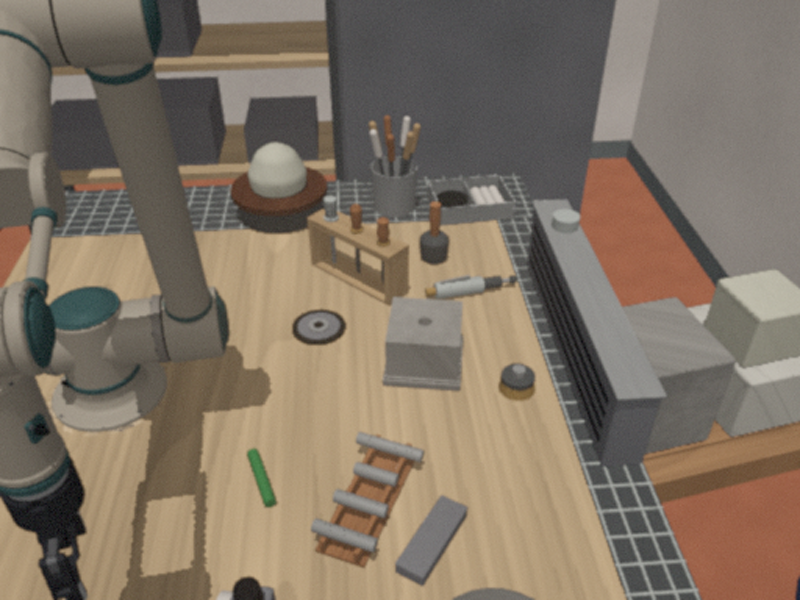

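Candidates (800×600 scene view). The rod is the silver ribbed grip at (653,285), with chisels at (582,320) and (621,300) and loose tools in the cup at the right edge. The pins are the four grey ones in the rack near (234,258), (256,272), (277,288) and (303,304); the green one at (325,231) is a decoy. The hole is at (422,343). Next I'll measure these.

```bash
cat > h.py <<'E'
from cell import *
import numpy as np, cv2
def ray(n,u,v,z):
    c=get_calibration(n); R,t=c["R"],c["t"]; o=-R.T@t
    d=R.T@np.linalg.solve(c["mtx"],[u,v,1.]); return o+d*(z-o[2])/d[2]
def cloud(n,d):
    c=get_calibration(n); v,u=np.mgrid[:384,:512]
    K=c["mtx"]; P=np.stack([(u-K[0,2])*d/K[0,0],(v-K[1,2])*d/K[1,1],d],-1)
    return (P-c["t"])@c["R"]
def wray(s,u,v,z):
    """wrist pixel -> world at height z, s=state before picture"""
    c=get_calibration("wrist"); T=c["T_tool_cam"]; R=s["tool_rot"]
    o=R@T[:3,3]+s["tcp_pos"]; d=R@T[:3,:3]@np.linalg.solve(c["mtx"],[u,v,1.]); return o+d*(z-o[2])/d[2]
def wcloud(s,d):
    c=get_calibration("wrist"); T=c["T_tool_cam"]; v,u=np.mgrid[:384,:512]; K=c["mtx"]
    P=np.stack([(u-K[0,2])*d/K[0,0],(v-K[1,2])*d/K[1,1],d],-1)
    return (P@T[:3,:3].T+T[:3,3])@s["tool_rot"].T+s["tcp_pos"]
def down(a):
    """tool pointing down, jaw axis y along world angle a (deg)"""
    y=np.array([np.cos(np.radians(a)),np.sin(np.radians(a)),0]); z=np.array([0,0,-1.]); return np.stack([np.cross(y,z),y,z],1)
def rect(p): 
    (c,s,a)=cv2.minAreaRect(p.astype(np.float32)); return np.round(c,4),np.round(s,4),round(a,1)
E
python3 - <<'E'
from h import *
for n in ["scene","side"]:
    f=np.load(f"pics/{n}0.npz"); p,d=f["p"],f["d"]; W=cloud(n,d)
    print(n,"bench z",np.median(W[...,2][(abs(W[...,2])<.03)]))
    k=np.array([.64,.64])
    for nm,uv,z in [("hole",(422,343) if n=="scene" else (425,321),.11)]:
        print(nm,ray(n,*(np.array(uv)*k),z))
    def roi(x0,x1,y0,y1,z0,z1):
        m=(W[...,2]>z0)&(W[...,2]<z1)&(d>0); m[:, :]&=False|True
        b=np.zeros_like(m); b[int(y0*.64):int(y1*.64),int(x0*.64):int(x1*.64)]=1
        return m&b
    R=(350,490,290,430) if n=="scene" else (375,475,290,400)
    m=roi(*R,.10,.12); print("stone top",rect(W[m][:,:2]*1),np.median(W[m][:,2]))
    R=(530,690,250,410) if n=="scene" else (300,420,190,310)
    m=roi(*R,.122,.137); print("board",rect(W[m][:,:2]),np.median(W[m][:,2]))
    m=roi(*R,.15,.24); q=m.astype(np.uint8)
    N,L,st,_=cv2.connectedComponentsWithStats(q)
    for i in range(1,N):
        if st[i,4]>15: print(" tool",st[i],rect(W[L==i][:,:2]),W[L==i][:,2].max(),p[L==i].mean(0))
    R=(205,335,230,335) if n=="scene" else (305,430,425,570)
    hsv=cv2.cvtColor(p,cv2.COLOR_BGR2HSV)
    m=roi(*R,.025,.06)&(hsv[...,1]<70); q=m.astype(np.uint8)
    N,L,st,_=cv2.connectedComponentsWithStats(q)
    for i in range(1,N):
        if st[i,4]>15:
            c,s,a=cv2.minAreaRect(np.argwhere(L==i)[:,::-1].astype(np.float32)); 
            print(" pin",st[i],"xyz",rect(W[L==i][:,:2]),W[L==i][:,2].max().round(4))
E
```

```text
scene bench z 0.0013182565221225744
hole [0.61628891 0.0351608  0.11      ]
stone top (array([0.6166, 0.0341]), array([0.1409, 0.1444]), 79.5) 0.1106951093084545
board (array([0.4949, 0.34  ]), array([0.0682, 0.2541]), 44.4) 0.1308350570845016
 tool [412 173  14  16 160] (array([0.4404, 0.3979]), array([0.0271, 0.0313]), 37.5) 0.18611455958720421 [110.825   118.19375 115.575  ]
 tool [391 183  13  17 160] (array([0.4983, 0.3393]), array([0.02  , 0.0251]), 4.5) 0.20009466563936182 [ 42.59375  71.45625 105.39375]
 tool [366 196  14  17 177] (array([0.5527, 0.2828]), array([0.0259, 0.0272]), 12.6) 0.19661764367444937 [ 45.41242938  76.97175141 114.4519774 ]
 pin [135 153  29  24 222] xyz (array([ 0.4493, -0.3857]), array([0.023, 0.107]), 65.9) 0.0508
 pin [151 164  25  21 195] xyz (array([ 0.4746, -0.3334]), array([0.0363, 0.089 ]), 65.4) 0.0522
 pin [167 175  22  20 167] xyz (array([ 0.5043, -0.2709]), array([0.0214, 0.074 ]), 64.8) 0.0497
 pin [177 180  33  30 276] xyz (array([ 0.5287, -0.2171]), array([0.0334, 0.121 ]), 64.3) 0.0511
 pin [131 188  21  26 251] xyz (array([ 0.5944, -0.
[... 512 characters left out ...]
), 89.7) 0.20052442848328764 [ 61.07843137  82.07843137 110.98039216]
 tool [241 139   9  15 105] (array([0.5502, 0.2794]), array([0.0266, 0.0255]), 20.3) 0.19755253395485872 [ 64.41904762  88.60952381 120.36190476]
 pin [228 276  44  20 362] xyz (array([ 0.5309, -0.2147]), array([0.0246, 0.1196]), 63.6) 0.0522
 pin [226 295  29  16 245] xyz (array([ 0.5032, -0.272 ]), array([0.0224, 0.076 ]), 64.7) 0.0536
 pin [213 313  36  18 322] xyz (array([ 0.4788, -0.3267]), array([0.0352, 0.0903]), 60.5) 0.0516
 pin [253 330  22  34 418] xyz (array([ 0.5542, -0.3997]), array([0.0981, 0.0493]), 83.9) 0.0334
 pin [199 332  43  21 409] xyz (array([ 0.4492, -0.3879]), array([0.0238, 0.1061]), 64.7) 0.0523
```

```bash
python3 - <<'E'
from h import *
reach([0.4384,0.3966,0.27],down(44.5))
s=read_state(); p,d=snapshot("wrist"); cv2.imwrite("pics/w1.png",p)
W=wcloud(s,d); m=(W[...,2]>.165)&(W[...,2]<.195)&(np.hypot(W[...,0]-.4384,W[...,1]-.3966)<.03)
print(s["time"],s["tcp_pos"],s["joint_pos"],rect(W[m][:,:2]),np.percentile(W[m][:,2],98))
top=m&(W[...,2]>np.percentile(W[m][:,2],98)-.006); print("top",rect(W[top][:,:2]),top.sum(), np.argwhere(top).mean(0))
E
```

```text
3.6333 [0.43895037 0.39600787 0.2699281 ] [ 3.53259799e+01  1.56487333e+01  7.74027853e+01 -1.76495115e-02
  8.69529806e+01 -9.10818135e+00] (array([0.438 , 0.3969]), array([0.0276, 0.0269]), 77.6) 0.18332379723583914
top (array([0.4383, 0.3967]), array([0.027 , 0.0267]), 74.8) 605 [182.70413223 253.11900826]
```

View pics/w1.png

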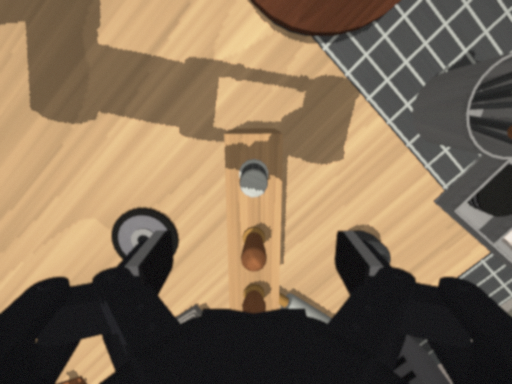

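The wrist view shows the silver ribbed grip at (253,180), with the two brown chisel handles behind it, so the choice is confirmed. I'll grasp it and carry it over the hole.

```bash
python3 - <<'E'
from h import *
x,y=.4382,.3967
line_to([x,y,.141],down(44.5),vel=.12)
clamp(70); s=read_state(); print("grip",s["grip_width"],s["tcp_pos"],s["force"])
line_to([x,y,.36],down(44.5),vel=.18)
s=read_state(); print(s["force"],s["grip_width"])
reach([.6165,.0348,.27],down(3))
wait(.2)
s=read_state(); print(s["time"],s["force"],s["torque"],s["tcp_pos"],s["joint_pos"])
a,_=snapshot("scene");b,_=snapshot("side")
k=lambda i,u,v:cv2.resize(i[v-75:v+75,u-50:u+50],(400,600),interpolation=cv2.INTER_CUBIC)
cv2.imwrite("pics/rod.png",np.hstack([k(a,270,190),k(b,272,180)]))
E
```

```text
grip 0.29337459430394747 [0.43835594 0.39678078 0.14159228] [-0.93806134 -0.75322327  3.97110408]
[ 0.23698136  0.16550231 -1.50029712] 0.29638880852516974
8.5833 [-0.0188357   0.38803703 -0.42593128] [ 8.77384183e-05 -9.73370942e-04 -8.23499635e-03] [0.61648473 0.03600511 0.27043007] [-3.11809259e+00  1.79956944e+01  7.39640204e+01  1.24721796e-02
  8.79988551e+01 -6.22143126e+00]
```

View pics/rod.png

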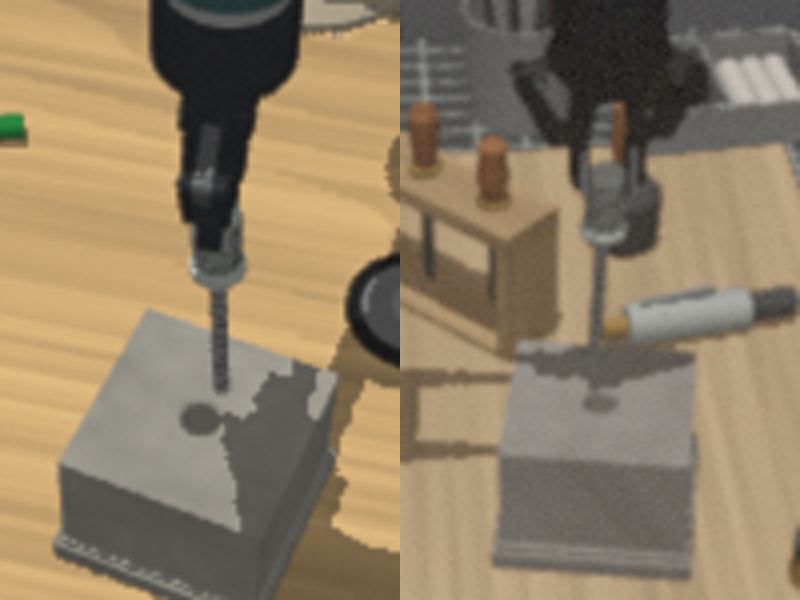

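```bash
python3 - <<'E'
from h import *
for z in (.135,.139,.143): print(z,ray("scene",275.5,212.5,z),ray("side",271.2,191.2,z))
print("shoulder", ray("scene",220+219/4,115+285/4,.265),ray("side",222+203/4,105+235/4,.265))
print("hole",ray("scene",270,220,.11),ray("side",272,205.5,.11))
E
```

```text
0.135 [0.60895615 0.04702558 0.135     ] [0.61812505 0.07366211 0.135     ]
0.139 [0.61187901 0.04748538 0.139     ] [0.6175154  0.06839669 0.139     ]
0.143 [0.61480187 0.04794518 0.143     ] [0.61690575 0.06313127 0.143     ]
shoulder [0.63138265 0.04474614 0.265     ] [0.61556035 0.02952958 0.265     ]
hole [0.61783461 0.03528995 0.11      ] [0.61711685 0.03511815 0.11      ]
```

```bash
python3 - <<'E'
from h import *
for n in ("scene","side"):
    p,d=snapshot(n); W=cloud(n,d)
    m=(np.hypot(W[...,0]-.6165,W[...,1]-.036)<.035)&(W[...,2]>.118)
    for z in np.arange(.12,.27,.01):
        q=W[m&(abs(W[...,2]-z)<.005)]
        if len(q): print(n,round(z,3),len(q),np.median(q,0).round(4),np.ptp(q,axis=0).round(3))
E
```

```text
scene 0.14 6 [0.6141 0.0454 0.142 ] [0.003 0.008 0.004]
scene 0.15 7 [0.6156 0.0444 0.1524] [0.004 0.008 0.005]
scene 0.16 10 [0.6157 0.045  0.1594] [0.004 0.008 0.009]
scene 0.17 11 [0.6156 0.0455 0.171 ] [0.003 0.008 0.009]
scene 0.18 8 [0.6162 0.0442 0.1815] [0.003 0.007 0.007]
scene 0.19 9 [0.6164 0.043  0.1907] [0.003 0.008 0.008]
scene 0.2 10 [0.6166 0.0436 0.1992] [0.004 0.008 0.008]
scene 0.21 11 [0.6158 0.0442 0.21  ] [0.007 0.01  0.006]
scene 0.22 13 [0.6178 0.0422 0.2205] [0.006 0.01  0.009]
scene 0.23 12 [0.6169 0.0403 0.2299] [0.006 0.01  0.008]
scene 0.24 11 [0.619  0.0435 0.2392] [0.007 0.009 0.008]
scene 0.25 1 [0.6208 0.0414 0.2454] [0. 0. 0.]
scene 0.26 28 [0.6272 0.0371 0.2637] [0.016 0.032 0.005]
scene 0.27 45 [0.6269 0.0444 0.268 ] [0.027 0.033 0.01 ]
side 0.14 3 [0.611  0.0437 0.1429] [0.006 0.006 0.001]
side 0.15 6 [0.6106 0.0413 0.1499] [0.006 0.009 0.007]
side 0.16 11 [0.6134 0.0419 0.163 ] [0.01  0.009 0.009]
side 0.17 10 [0.6105 0.0405 0.1708] [0.01  0.008 0.008]
side 0.18 11 [0.6104 0.0397 0.1813] [0.009 0.011 0.009]
side 0.19 8 [0.613  0.0407 0.1897] [0.006 0.005 0.008]
side 0.2 6 [0.6126 0.0394 0.1988] [0.006 0.005 0.006]
side 0.21 10 [0.6127 0.0382 0.2087] [0.006 0.011 0.007]
side 0.22 12 [0.6138 0.04   0.2194] [0.009 0.008 0.01 ]
side 0.23 10 [0.6135 0.0377 0.229 ] [0.008 0.009 0.008]
side 0.24 11 [0.6145 0.0371 0.2398] [0.009 0.008 0.01 ]
side 0.25 6 [0.6143 0.0348 0.2515] [0.006 0.005 0.006]
side 0.26 13 [0.6192 0.0295 0.2627] [0.029 0.015 0.004]
side 0.27 40 [0.6129 0.0291 0.2687] [0.032 0.023 0.009]
```

The rod sits about 3° tilted in the grip, and the tip is about 11 mm off the hole axis. I'll level it with the wrist and re-measure.

```bash
cat >> h.py <<'E'
def rodaxis(c,z0=.14,z1=.245,r=.03):
    """axis line x,y = a+b*(z) from both cameras, surface bias removed; returns point at z0+slope"""
    out=[]
    for n in ("scene","side"):
        p,d=snapshot(n); W=cloud(n,d); C=get_calibration(n); f=C["R"][2,:2]
        m=(np.hypot(W[...,0]-c[0],W[...,1]-c[1])<r)&(W[...,2]>z0)&(W[...,2]<z1)
        q=W[m]; q[:,:2]+=f/np.linalg.norm(f)*.004
        bx=np.polyfit(q[:,2],q[:,0],1);by=np.polyfit(q[:,2],q[:,1],1); out.append([np.polyval(bx,z0),np.polyval(by,z0),bx[0],by[0],len(q)])
    return np.array(out)
def align(d,R):
    """rotate R so that direction d (down along the rod) becomes -z"""
    d=d/np.linalg.norm(d); v=np.cross(d,[0,0,-1.]); a=np.arcsin(np.linalg.norm(v))
    return cv2.Rodrigues(v/np.linalg.norm(v)*a)[0]@R
E
python3 - <<'E'
from h import *
o=rodaxis((.6145,.040)); print(o.round(4))
b=o[:,2:4].mean(0)
R=align(np.array([-b[0],-b[1],-1.]),down(3))
line_to([.6165,.0348,.27],R,vel=.1); wait(.2)
s=read_state(); print(s["tcp_pos"],s["time"]); o=rodaxis((.615,.038)); print(o.round(4)); np.save("R.npy",R)
E
```

```text
[[ 6.103e-01  4.520e-02  3.650e-02 -5.620e-02  1.090e+02]
 [ 6.108e-01  4.530e-02  3.670e-02 -3.590e-02  9.400e+01]]
[0.61676383 0.03451348 0.26998568] 9.3333
[[ 6.155e-01  3.720e-02  3.300e-03  3.700e-03  1.070e+02]
 [ 6.162e-01  3.880e-02 -1.900e-03  4.000e-03  9.200e+01]]
```

```bash
python3 - <<'E'
from h import *
R=np.load("R.npy"); x,y=.6177,.0316
line_to([x,y,.25],R,vel=.1)
f0=read_state()["force"]; print("f0",f0)
z=.250; line_to([x,y,.212],R,vel=.08); wait(.1); s=read_state(); print(s["force"]-f0)
z=.212
while z>.148:
    z-=.002; line_to([x,y,z],R,vel=.03); s=read_state(); f=s["force"]-f0
    if np.linalg.norm(f)>4: print(round(z,4),s["tcp_pos"],f.round(1))
    if f[2]>8: break
wait(.1); s=read_state(); print("contact depth",.241-s["tcp_pos"][2],(s["force"]-f0).round(1),s["time"],s["grip_width"])
line_to([x,y,.3],R,vel=.12); wait(.1)
s=read_state(); print(s["tcp_pos"],s["time"]); print(rodaxis((.616,.037),z0=.17,z1=.27).round(4))
p,d=snapshot("scene"); W=cloud("scene",d); m=(np.hypot(W[...,0]-.612,W[...,1]-.036)<.02)&(W[...,2]>.118); print("tip z",W[m][:,2].min())
E
```

```text
f0 [ 0.29597182  0.12344072 -0.7739119 ]
[ 0.05143583 -0.65381054 -0.30943756]
0.158 [0.61868193 0.03144524 0.1600712 ] [-1.3 -1.   8.5]
contact depth 0.0809509447131212 [-1.1 -0.3  7.8] 17.3583 0.2963626575471778
[0.61729194 0.03164133 0.29899369] 18.7917
[[ 6.153e-01  3.450e-02  5.100e-03  2.800e-03  1.110e+02]
 [ 6.160e-01  3.680e-02  1.900e-03 -7.400e-03  1.030e+02]]
tip z 0.16769405761764328
```

The rod touched bottom at about 81 mm, so the depth is the 80 mm class and I need the 120 mm pin. Next I'll return the rod.

```bash
python3 - <<'E'
from h import *
R=np.load("R.npy"); Rr=cv2.Rodrigues(np.array([0,0,np.radians(41.5)]))[0]@R
line_to([.6177,.0316,.36],R,vel=.2)
T=np.array([.4383,.3967]); c=T-[-.0039,.0019]
reach([*c,.36],Rr); line_to([*c,.285],Rr,vel=.12); wait(.2)
s=read_state(); o=rodaxis(T,z0=.16,z1=.26); print(s["tcp_pos"],s["time"]); print(o.round(4))
c=s["tcp_pos"][:2]+T-o[:,:2].mean(0); print("new",c); np.save("c.npy",c); np.save("Rr.npy",Rr)
line_to([*c,.275],Rr,vel=.05); wait(.1)
a,_=snapshot("scene");b,_=snapshot("side")
k=lambda i,u,v:cv2.resize(i[v-45:v+45,u-30:u+30],(400,600),interpolation=cv2.INTER_CUBIC)
cv2.imwrite("pics/ret.png",np.hstack([k(a,420,180),k(b,212,128)]))
E
```

```text
[0.44265225 0.39508854 0.28603659] 21.8583
[[ 4.398e-01  3.948e-01 -2.000e-04 -1.800e-03  1.170e+02]
 [ 4.410e-01  3.984e-01 -9.800e-03 -3.000e-04  7.800e+01]]
new [0.44059475 0.39518172]
```

View pics/ret.png

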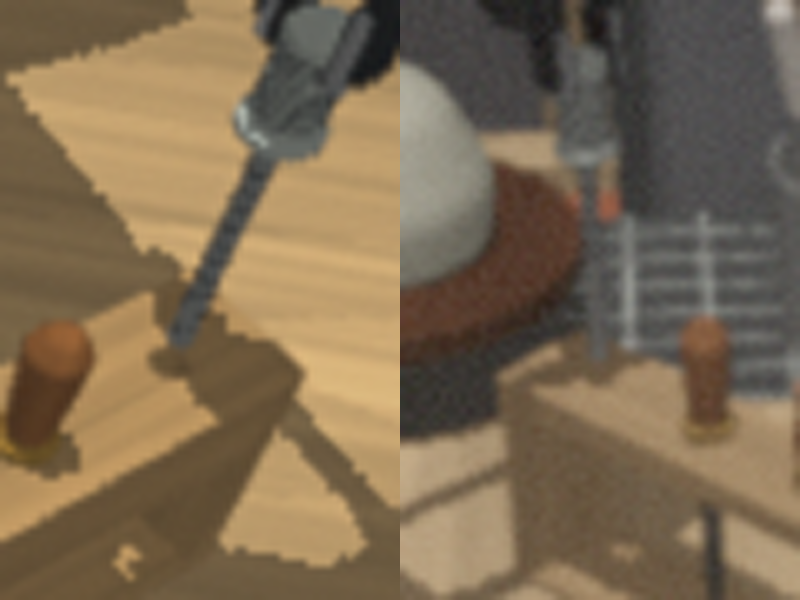

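```bash
python3 - <<'E'
from h import *
print("hole",ray("scene",415.35,189.,.13),"tip",ray("scene",417,186.75,.144))
print("side tip",ray("side",182+199/6.667,83+357/6.667,.144))
for n in("scene","side"):
    c=get_calibration(n)
    for P in ([.4383,.3967,.13],[.4383,.3967,.144]):
        q=c["mtx"]@(c["R"]@np.array(P)+c["t"]); print(n,P,q[:2]/q[2])
E
```

```text
hole [0.43715082 0.39895384 0.13      ] tip [0.44097903 0.39913282 0.144     ]
side tip [0.43923123 0.39845863 0.144     ]
scene [0.4383, 0.3967, 0.13] [414.49956258 189.16328953]
scene [0.4383, 0.3967, 0.144] [416.07597491 185.84136045]
side [0.4383, 0.3967, 0.13] [211.81490224 140.22097605]
side [0.4383, 0.3967, 0.144] [211.58746705 136.81169901]
```

```bash
python3 - <<'E'
from h import *
c=np.load("c.npy")+[-.0015,-.001]; R=np.load("Rr.npy")
line_to([*c,.273],R,vel=.05); f0=read_state()["force"]
ok=True
for z in [.265,.26,.255,.25,.24,.23,.22,.20,.18,.16,.15,.146,.144]:
    line_to([*c,z],R,vel=.07); s=read_state(); f=s["force"]-f0; print(z,s["tcp_pos"][:3].round(4),f.round(1))
    if f[2]>6 or np.linalg.norm(f)>12: print("stop"); break
print(s["time"])
E
```

```text
0.265 [0.4387 0.3939 0.2641] [-0.6  1.3  0.8]
0.26 [0.4389 0.394  0.2595] [-0.5 -0.6  0.8]
0.255 [0.4389 0.394  0.2546] [-0.5 -0.3  1.2]
0.25 [0.4389 0.394  0.2496] [-1.  -0.2  1.2]
0.24 [0.4387 0.3939 0.2392] [-0.6  0.7  1.1]
0.23 [0.4387 0.3939 0.2292] [-1.   0.4  1.1]
0.22 [0.4387 0.3939 0.2193] [-0.   0.6  0.8]
0.2 [0.4388 0.3939 0.1993] [-0.6 -0.2  0.5]
0.18 [0.4388 0.3939 0.1793] [-0.7  0.4  0.8]
0.16 [0.4387 0.3939 0.1593] [-0.3  0.   0.6]
0.15 [0.4386 0.3938 0.1493] [-0.3  0.3  0.4]
0.146 [0.439  0.3941 0.1458] [-1.4  0.7  1.2]
0.144 [0.439  0.3941 0.1439] [0.  0.5 0.2]
26.7417
```

```bash
python3 - <<'E'
from h import *
c=np.load("c.npy")+[-.0015,-.001]; R=np.load("Rr.npy")
line_to([*c,.142],R,vel=.05); ungrasp(); line_to([*c,.28],R,vel=.25)
s=read_state(); p,d=snapshot("wrist"); W=wcloud(s,d); m=(W[...,2]>.165)&(W[...,2]<.2)&(np.hypot(W[...,0]-.4384,W[...,1]-.3966)<.03)
print("rod",s["time"],rect(W[m][:,:2]),np.percentile(W[m][:,2],98),W[m][:,2].std())
reach([.530,-.216,.20],down(-115.3))
s=read_state(); p,d=snapshot("wrist"); W=wcloud(s,d); cv2.imwrite("pics/w2.png",p)
hsv=cv2.cvtColor(p,cv2.COLOR_BGR2HSV)
m=(W[...,2]>.028)&(W[...,2]<.06)&(hsv[...,1]<70)&(np.hypot(W[...,0]-.53,W[...,1]+.216)<.09)
N,L,st,_=cv2.connectedComponentsWithStats(m.astype(np.uint8))
for i in range(1,N):
    if st[i,4]>100: print(st[i],rect(W[L==i][:,:2]),np.percentile(W[L==i][:,2],95))
print(s["time"],s["tcp_pos"],s["joint_pos"].round(1))
def hor(phi,up):
    z=np.array([np.cos(np.radians(phi)),np.sin(np.radians(phi)),0]); x=np.array([0,0,up]); return np.stack([x,np.cross(z,x),z],1)
for nm,P in [("stoneF",(.575,.028)),("bench",(.42,0)),("bench2",(.45,-.06)),("bench3",(.35,-.1)),("stoneR",(.624,-.01))]:
    for up in (1.,-1.):
        for phi in range(-180,180,30):
            R=hor(phi,up); z=.172 if "stone" in nm else .062
            q=inverse_kinematics(np.array([*P,z])+.019*R[:,2],R)
            if q is not None: print(nm,up,phi,np.round(q))
E
```

```text
rod 28.3083 (array([0.4365, 0.3951]), array([0.0275, 0.0273]), 43.1) 0.18351788598420687 0.003466939860083125
[ 244  122   18   96 1618] (array([ 0.5312, -0.2142]), array([0.0207, 0.1188]), 65.2) 0.04644813836240749
[ 295  140   20   62 1022] (array([ 0.5041, -0.2733]), array([0.0234, 0.0749]), 65.6) 0.04635040006584436
30.5833 [ 0.53030723 -0.2152371   0.20008278] [-29.1  15.7  87.1   0.   77.2  86.2]
stoneF 1.0 -150 [   9.   64.   52.  -41.  147. -126.]
stoneF 1.0 -120 [  20.   58.   69.  -55.  128. -131.]
stoneF 1.0 -90 [  29.   50.   92.  -66.  108. -125.]
stoneF 1.0 -30 [ 28.  45. 143. 238.  95. -82.]
stoneF 1.0 30 [ -45.   48.  149.  104.   94. -106.]
stoneF 1.0 60 [-45.  43. 122.  75.  94. -76.]
stoneF 1.0 90 [-37.  49.  96.  59. 110. -61.]
stoneF 1.0 120 [-26.  56.  73.  47. 130. -56.]
stoneF 1.0 150 [-14.  63.  54.  31. 149. -63.]
stoneF -1.0 -150 [  9.  64.  52. -41. 147.  54.]
stoneF -1.0 -120 [ 20.  58.  69. -55. 128.  49.]
stoneF -1.0 -90 [ 29.  50.  92. -66. 108.  55.]
stoneF -1.0 -30 [ 28.  45. 143. 238.  95.  98.]
stoneF -1.0 30 [-45.  48. 149. 104.  94.  74.]
stoneF 
[... 2679 characters left out ...]
 60.  87.   2. 123.  91.]
stoneR 1.0 -150 [   6.   68.   42.  -52.  149. -138.]
stoneR 1.0 -120 [  16.   60.   63.  -60.  127. -137.]
stoneR 1.0 -30 [ 19.  45. 141. 229.  93. -86.]
stoneR 1.0 30 [-44.  44. 139. 106.  91. -93.]
stoneR 1.0 60 [-44.  45. 113.  77.  95. -68.]
stoneR 1.0 90 [-37.  52.  87.  61. 113. -55.]
stoneR 1.0 120 [-27.  60.  62.  51. 135. -49.]
stoneR -1.0 -150 [  6.  68.  42. -52. 149.  42.]
stoneR -1.0 -120 [ 16.  60.  63. -60. 127.  43.]
stoneR -1.0 -30 [ 19.  45. 141. 229.  93.  94.]
stoneR -1.0 30 [-44.  44. 139. 106.  91.  87.]
stoneR -1.0 60 [-44.  45. 113.  77.  95. 112.]
stoneR -1.0 90 [-37.  52.  87.  61. 113. 125.]
stoneR -1.0 120 [-27.  60.  62.  51. 135. 131.]
```

View pics/w2.png

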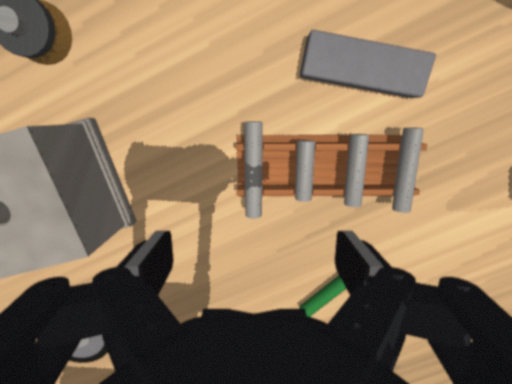

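The wrist view shows the 120 mm pin as the longest, at the left end (253,170), with the 75 mm pin next at (305,170) and the other two beyond. The rod measures back in its hole. Next: close lightly high up so the open fingers clear the neighbour, slide down, then grip firmly and lift.

```bash
cat >> h.py <<'E'
def hor(phi,up):
    z=np.array([np.cos(np.radians(phi)),np.sin(np.radians(phi)),0]); x=np.array([0,0,up]); return np.stack([x,np.cross(z,x),z],1)
E
python3 - <<'E'
from h import *
x,y=.5312,-.2142; D=down(65.2)
reach([x,y,.12],D)
line_to([x,y,.034],D,vel=.12)
f0=read_state()["force"]; clamp(20); s=read_state(); print("c1",s["grip_width"],s["tcp_pos"],(s["force"]-f0).round(1))
for z in (.030,.026,.022,.019):
    line_to([x,y,z],D,vel=.05); s=read_state(); f=(s["force"]-f0); print(z,s["tcp_pos"].round(4),f.round(1))
    if f[2]>30: break
clamp(90); print(read_state()["grip_width"],(read_state()["force"]-f0).round(1))
line_to([x,y,.25],D,vel=.2); s=read_state(); print(s["time"],s["joint_pos"].round(1),s["grip_width"])
for phi in (80,100):
  H=hor(phi,1.)
  for zc in (.225,.172):
    P=np.array([.609,-.009,zc])+.017*H[:,2]; print(phi,zc,inverse_kinematics(P,H))
E
```

```text
c1 -3.648654108308117e-05 [ 0.53118336 -0.21417743  0.03396843] [-0.6  0.2 -0.1]
0.03 [ 0.5309 -0.214   0.0296] [-0.5 -0.   0.7]
0.026 [ 0.5309 -0.214   0.0256] [-0.3  0.1 -0.3]
0.022 [ 0.5309 -0.2141  0.0216] [-1.   0.4 -0.8]
0.019 [ 0.5318 -0.2145  0.0198] [-1.3  0.9  5.5]
-0.003101427393634082 [-0.7  1.5  5.8]
37.4417 [-28.9  14.5  82.   -0.   83.7 -94.1] -0.001040256427850647
80 0.225 [-40.72176983  44.09264501  96.59174694  65.30854603 108.88578619
 -54.85394662]
80 0.172 [-40.72176983  48.47958275  97.31624844  63.82655971 106.68932416
 -59.70163376]
100 0.225 [-34.37143575  50.14478816  79.53237614  58.01093202 122.56285665
 -49.2483564 ]
100 0.172 [-34.37143575  53.84388528  80.23221533  55.76409642 120.15849548
 -53.56323886]
```

Grip width is 0, so I missed the pin. Looking now.

```bash
python3 - <<'E'
from h import *
s=read_state(); p,d=snapshot("wrist"); W=wcloud(s,d)
a,_=snapshot("scene")
cv2.imwrite("pics/miss.png",np.hstack([cv2.resize(p,(512,384)),cv2.resize(a[130:230,110:185],(288,384))]))
hsv=cv2.cvtColor(p,cv2.COLOR_BGR2HSV)
m=(W[...,2]>.015)&(W[...,2]<.06)&(hsv[...,1]<70)&(np.hypot(W[...,0]-.53,W[...,1]+.216)<.15)
N,L,st,_=cv2.connectedComponentsWithStats(m.astype(np.uint8))
for i in range(1,N):
    if st[i,4]>100: print(st[i],rect(W[L==i][:,:2]),np.percentile(W[L==i][:,2],[5,50,95]))
E
```

```text
[ 246  120   16   86 1272] (array([ 0.531 , -0.2143]), array([0.0208, 0.1193]), 64.7) [0.03871221 0.04426649 0.04654001]
[153 131  20  64 986] (array([ 0.475 , -0.3333]), array([0.029 , 0.0893]), 63.8) [0.03687163 0.0442021  0.04631031]
[200 136  17  54 789] (array([ 0.5026, -0.2734]), array([0.024 , 0.0743]), 64.7) [0.03796431 0.04431661 0.04653861]
[183 225  34  22 403] (array([ 0.6024, -0.3425]), array([0.0537, 0.0243]), 54.9) [0.01743806 0.0256355  0.02730302]
```

View pics/miss.png

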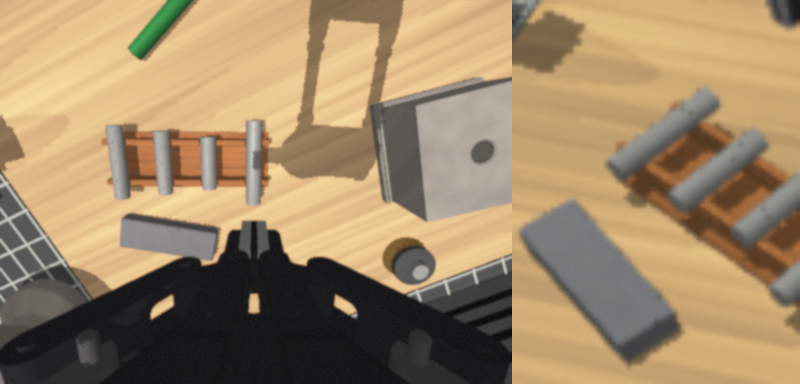

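```bash
python3 - <<'E'
from h import *
s=read_state(); p,d=snapshot("wrist"); W=wcloud(s,d); T=(W-s["tcp_pos"])@s["tool_rot"]
for v in range(214,262,6): print(v,[T[v,u].round(3).tolist() for u in (246,254,264)])
print(s["tcp_pos"],s["grip_width"])
E
```

```text
214 [[-0.091, -0.012, 0.247], [-0.091, 0.001, 0.248], [-0.091, 0.017, 0.247]]
220 [[0.01, -0.004, -0.031], [0.01, 0.0, -0.03], [0.009, 0.006, -0.029]]
226 [[0.01, -0.004, -0.038], [0.01, 0.0, -0.038], [0.01, 0.005, -0.039]]
232 [[0.01, -0.004, -0.046], [0.01, 0.0, -0.047], [0.01, 0.005, -0.045]]
238 [[0.01, -0.004, -0.053], [0.01, 0.0, -0.053], [0.01, 0.005, -0.052]]
244 [[0.01, -0.003, -0.059], [0.01, 0.0, -0.058], [0.01, 0.005, -0.059]]
250 [[0.01, -0.003, -0.064], [0.009, 0.0, -0.063], [0.011, 0.004, -0.066]]
256 [[0.012, -0.003, -0.072], [0.007, 0.0, -0.064], [0.01, 0.004, -0.07]]
[ 0.53056879 -0.21385734  0.24859266] -0.001314420410757563
```

The fingertips sit about 26 mm short of the reported TCP: the wrist depth shows it, and so does the contact with the pin top at TCP z = 0.020. I'll account for that and retry; the pins are undisturbed.

```bash
python3 - <<'E'
from h import *
x,y=.5311,-.2143; D=down(65.0)
ungrasp()
line_to([x,y,.007],D,vel=.2)
s=read_state(); f0=s["force"]; print(s["tcp_pos"]); clamp(20); s=read_state(); print("c1",s["grip_width"],(s["force"]-f0).round(1))
if s["grip_width"]>.15:
    for z in (.003,-.002,-.007):
        line_to([x,y,z],D,vel=.05); s=read_state(); f=(s["force"]-f0); print(z,s["tcp_pos"].round(4),f.round(1))
        if f[2]>30: break
    clamp(100); print(read_state()["grip_width"])
    line_to([x,y,.22],D,vel=.22); s=read_state(); print(s["time"],s["grip_width"],s["force"]-f0)
    H=hor(80,1.)
    for zc in (.225,.172): print(inverse_kinematics(np.array([.609,-.009,zc])+.042*H[:,2],H))
E
```

```text
[ 0.53193313 -0.21476579  0.00798732]
c1 0.24357870179277075 [0.6 0.5 3.2]
0.003 [ 0.5322 -0.2149  0.0058] [-2.3  2.2 17. ]
-0.002 [ 0.5336 -0.2154  0.0023] [-3.2  2.1 25.4]
-0.007 [ 0.5349 -0.2161 -0.0015] [-2.7  1.3 30.3]
0.21869516397331698
42.4917 0.21526092695611668 [ 0.35898972 -0.03549746 -4.03428538]
[-38.81813972  43.60588345  98.05723716  66.65794271 107.39732188
 -55.28342197]
[-38.81813972  48.06701456  98.78702918  65.26711977 105.28151967
 -60.22355382]
```

```bash
python3 - <<'E'
from h import *
H=hor(80,1.); P=np.array([.609,-.009,.225])+.042*H[:,2]
reach(P,H); wait(.15)
s=read_state(); print(s["time"],s["tcp_pos"],s["grip_width"])
P0=(.609,-.009)
ims=[]
for n,ctr in (("scene",None),("side",None)):
    p,d=snapshot(n); W=cloud(n,d); C=get_calibration(n); f=C["R"][2,:2]
    hsv=cv2.cvtColor(p,cv2.COLOR_BGR2HSV)
    m=(np.hypot(W[...,0]-P0[0],W[...,1]-P0[1])<.05)&(W[...,2]>.13)&(W[...,2]<.32)&(hsv[...,2]>75)&(hsv[...,1]<60)
    q=W[m].copy(); q[:,:2]+=f/np.linalg.norm(f)*.009
    for z in np.arange(.15,.31,.015):
        k=abs(q[:,2]-z)<.0075
        if k.sum()>4: print(n,round(z,3),k.sum(),np.median(q[k],0).round(4))
    q_=C["mtx"]@(C["R"]@np.array([*P0,.2])+C["t"]); u,v=(q_[:2]/q_[2]).astype(int)
    ims.append(cv2.resize(p[max(v-60,0):v+60,u-40:u+40],(400,600),interpolation=cv2.INTER_CUBIC)); print(u,v, W[m][:,2].min())
cv2.imwrite("pics/up.png",np.hstack(ims))
E
```

```text
43.7167 [0.61617948 0.03279102 0.22568382] 0.2164961103773309
scene 0.18 29 [ 0.6103 -0.0009  0.1797]
scene 0.195 36 [ 0.6103 -0.0014  0.1946]
scene 0.21 18 [0.61   0.0033 0.208 ]
scene 0.225 21 [0.6112 0.0042 0.2277]
scene 0.24 93 [ 0.6105 -0.0093  0.2375]
scene 0.255 34 [ 6.098e-01 -6.000e-04  2.555e-01]
scene 0.27 43 [ 0.61   -0.0018  0.2704]
scene 0.285 74 [ 0.6057 -0.0041  0.2897]
scene 0.3 10 [ 6.043e-01 -3.000e-04  2.927e-01]
254 192 0.17160807583349183
side 0.195 9 [0.6033 0.002  0.1983]
side 0.21 30 [ 6.083e-01 -6.000e-04  2.095e-01]
side 0.225 32 [ 0.6078 -0.0009  0.2237]
side 0.24 98 [ 0.6106 -0.0028  0.2385]
side 0.255 30 [ 0.6101 -0.0015  0.2536]
side 0.27 34 [ 6.098e-01 -6.000e-04  2.694e-01]
side 0.285 47 [0.6116 0.0012 0.288 ]
side 0.3 17 [0.6088 0.0031 0.2932]
271 190 0.1918572710258942
```

View pics/up.png

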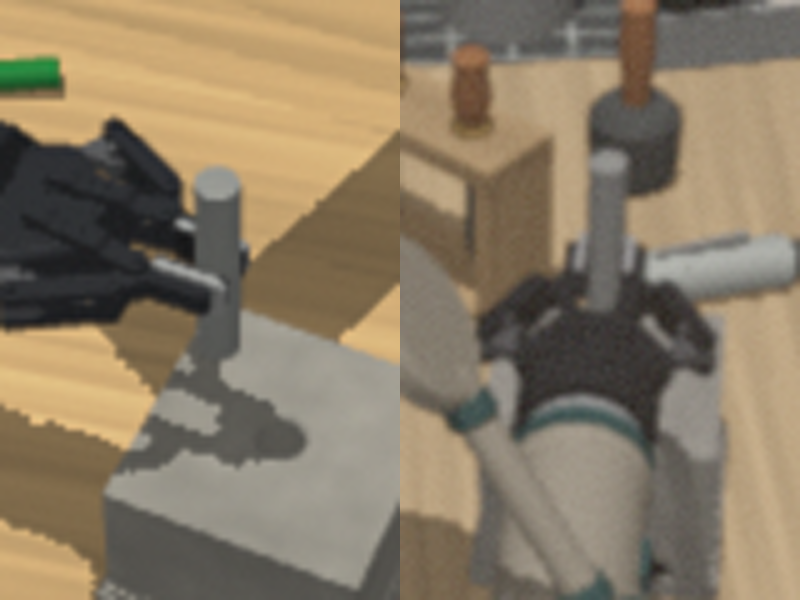

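The pin hangs upright; the scene crop shows its axis at about (218,265), over the stone's near-right edge. I'll stand it down, release and back off, then measure the pin and the hole together from above.

```bash
python3 - <<'E'
from h import *
H=hor(80,1.); P=np.array([.609,-.009,.225])+.042*H[:,2]-.007*H[:,2]
P[2]=.169; line_to(P,H,vel=.15); f0=read_state()["force"]
while P[2]>.154:
    P[2]-=.0015; line_to(P,H,vel=.04); s=read_state(); f=s["force"]-f0
    if f[2]>5: break
print("touch",P[2],s["tcp_pos"],f.round(1),s["time"])
ungrasp(); line_to(P-.13*H[:,2],H,vel=.2); P2=P-.13*H[:,2]; P2[2]+=.09; line_to(P2,H,vel=.3)
reach([.609,-.005,.30],down(0))
s=read_state(); p,d=snapshot("wrist"); cv2.imwrite("pics/w3.png",p); W=wcloud(s,d); np.savez("w3.npz",p=p,d=d,tcp=s["tcp_pos"],rot=s["tool_rot"])
m=(W[...,2]>.215)&(W[...,2]<.245)&(np.hypot(W[...,0]-.609,W[...,1]+.008)<.03)
print(s["time"],s["tcp_pos"],m.sum()); 
if m.sum()>10: print("pin top",rect(W[m][:,:2]),np.median(W[m],0))
E
```

```text
touch 0.163 [0.61503637 0.0254657  0.16547506] [ 0.6 -0.4  7.9] 45.3417
48.2583 [ 0.60764719 -0.00498778  0.2969685 ] 0
```

View pics/w3.png

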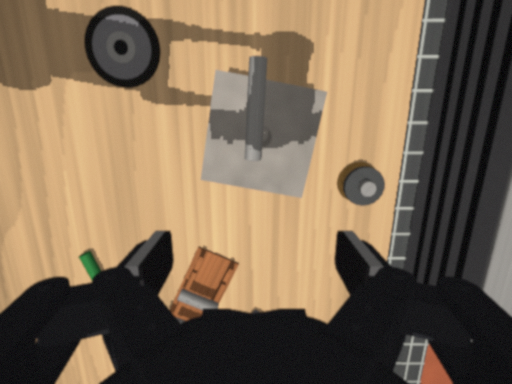

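The pin now lies across the stone from about (258,57) to (254,160), hiding the hole, so it toppled. My re-orienting swing probably clipped it. I'll locate it and redo the stand, retreating higher.

```bash
python3 - <<'E'
from h import *
f=np.load("w3.npz"); s=dict(tcp_pos=f["tcp"],tool_rot=f["rot"]); W=wcloud(s,f["d"])
b=np.zeros((384,512),bool); b[45:170,225:290]=1
m=b&(W[...,2]>.122)&(W[...,2]<.16); print("wrist",rect(W[m][:,:2]),np.percentile(W[m][:,2],[5,50,95]),m.sum())
for v in range(58,160,20):
    q=W[v][m[v]]; 
    if len(q): k=q[q[:,2]>q[:,2].max()-.003]; print(v,k.mean(0).round(4))
# stone top for scale, hole
t=np.abs(W[...,2]-.11)<.004; print("stone",rect(W[t][:,:2]),np.median(W[t][:,2]))
s=read_state(); print(s["tcp_pos"],s["force"],s["time"])
for n in("scene","side"):
    p,d=snapshot(n); V=cloud(n,d); m=(V[...,2]>.125)&(V[...,2]<.15)&(abs(V[...,0]-.61)<.05)&(abs(V[...,1]-.03)<.1)
    if m.sum()>20: print(n,m.sum(),rect(V[m][:,:2]),np.percentile(V[m][:,2],95))
E
```

```text
wrist (array([0.6094, 0.0665]), array([0.1199, 0.0212]), 86.9) [0.12489795 0.13031611 0.13251847] 1829
58 [0.6122 0.1229 0.1324]
78 [0.6117 0.102  0.1314]
98 [0.61   0.0802 0.1306]
118 [0.6074 0.0575 0.132 ]
138 [0.6083 0.034  0.1314]
158 [0.606  0.0095 0.1314]
stone (array([0.7155, 0.0095]), array([0.3583, 0.3597]), 89.9) 0.11007713198079581
[ 0.60766638 -0.00593179  0.29595842] [ 0.56418675 -0.5059661  -0.79649219] 48.3083
scene 314 (array([0.6107, 0.0671]), array([0.1198, 0.0215]), 87.1) 0.13441264198941077
side 173 (array([0.6084, 0.0642]), array([0.1226, 0.0209]), 87.1) 0.13672176558916166
```

```bash
cat > top.py <<'E'
from h import *
def standing(c):
    p,d=snapshot("scene"); V=cloud("scene",d); m=(V[...,2]>.215)&(V[...,2]<.25)&(np.hypot(V[...,0]-c[0],V[...,1]-c[1])<.035)
    return m.sum(), (np.median(V[m],0).round(4) if m.sum() else None)
E
python3 - <<'E'
from top import *
x,y=.6094,.0665; D=down(-3)
reach([x,y,.16],D); line_to([x,y,.087],D,vel=.12)
f0=read_state()["force"]; clamp(90); s=read_state(); print("g",s["grip_width"],s["tcp_pos"],(s["force"]-f0).round(1))
assert s["grip_width"]>.15
line_to([x,y,.23],D,vel=.22)
H=hor(80,1.); P=np.array([.609,-.009,.19])+.034*H[:,2]
P[2]=.20; reach(P,H); P[2]=.182; line_to(P,H,vel=.12); wait(.05); f0=read_state()["force"]
while P[2]>.15:
    P[2]-=.0015; line_to(P,H,vel=.05); s=read_state(); f=s["force"]-f0
    if f[2]>4: break
print("touch",P[2],s["tcp_pos"],f.round(1),s["time"])
p,d=snapshot("scene"); V=cloud("scene",d); m=(V[...,2]>.115)&(V[...,2]<.225)&(np.hypot(V[...,0]-.612,V[...,1]+.008)<.02)
for z in np.arange(.12,.24,.015):
    k=m&(abs(V[...,2]-z)<.0075); print(z.round(3),k.sum(),np.median(V[k],0).round(4) if k.sum() else "")
cv2.imwrite("pics/st.png",cv2.resize(p[130:250,200:310],(550,600),interpolation=cv2.INTER_CUBIC))
E
```

```text
g 0.22004418965855382 [0.60935703 0.06655189 0.0875827 ] [-2.5  0.4  4.3]
touch 0.16849999999999998 [0.61486854 0.02444526 0.17012639] [-0.5 -0.7  7.6] 54.925
0.12 24 [ 0.6176 -0.0061  0.1215]
0.135 27 [ 0.6183 -0.0053  0.1348]
0.15 23 [ 0.6182 -0.0028  0.149 ]
0.165 29 [ 0.6226 -0.0034  0.1682]
0.18 65 [ 0.6216 -0.011   0.1795]
0.195 35 [ 0.6178 -0.0045  0.1939]
0.21 37 [ 0.6182 -0.0047  0.2107]
0.225 18 [ 0.6174 -0.005   0.2214]
```

View pics/st.png

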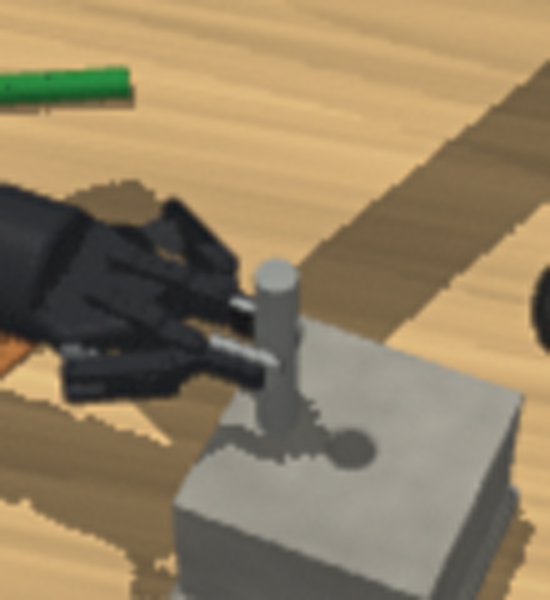

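```bash
python3 - <<'E'
from top import *
s=read_state(); H=hor(80,1.); P=np.array([.609,-.009,.1695])+.034*H[:,2]; C=(.61,-.006)
line_to(P,H,vel=.05); print((read_state()["force"]).round(1)); ungrasp(); print("rel",standing(C),read_state()["time"])
line_to(P-.115*H[:,2],H,vel=.3); print("ret",standing(C),read_state()["time"])
reach([.605,-.10,.30],down(0)); print("hov",standing(C))
s=read_state(); p,d=snapshot("wrist"); cv2.imwrite("pics/w4.png",p); W=wcloud(s,d); np.savez("w4.npz",p=p,d=d,tcp=s["tcp_pos"],rot=s["tool_rot"])
m=(W[...,2]>.22)&(W[...,2]<.245)&(np.hypot(W[...,0]-.61,W[...,1]+.006)<.035)
print(s["time"],s["tcp_pos"],m.sum(),rect(W[m][:,:2]) if m.sum()>10 else "",np.percentile(W[m][:,2],90) if m.sum() else "")
E
```

```text
[-0.4 -0.4  3.9]
rel (np.int64(84), array([ 0.6142, -0.0068,  0.2292])) 55.9333
ret (np.int64(84), array([ 0.6141, -0.0066,  0.2292])) 56.5167
hov (np.int64(84), array([ 0.6144, -0.0062,  0.2293]))
57.5417 [ 0.60356091 -0.09906679  0.2975548 ] 581 (array([ 0.61 , -0.009]), array([0.0209, 0.0208]), 88.8) 0.23092930962074293
```

View pics/w4.png

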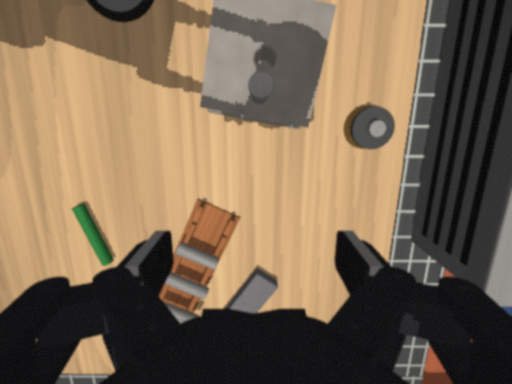

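It stood through release and retreat; the top is at (262,85) in the wrist view with the hole just above it at (264,57). Now I'll take it from above.

```bash
cat >> top.py <<'E'
def pinaxis(c,z0,z1):
    out=[]
    for n in ("scene","side"):
        p,d=snapshot(n); V=cloud(n,d); f=get_calibration(n)["R"][2,:2]; f=f/np.linalg.norm(f)
        m=(np.hypot(V[...,0]-c[0],V[...,1]-c[1])<.022)&(V[...,2]>z0)&(V[...,2]<z1); q=V[m]
        if len(q)<20: out.append([np.nan]*5); continue
        q[:,:2]+=f*.009; b=[np.polyfit(q[:,2],q[:,i],1) for i in (0,1)]
        out.append([np.polyval(b[0],z0),np.polyval(b[1],z0),b[0][0],b[1][0],len(q)])
    return np.array(out).round(4)
E
python3 - <<'E'
from top import *
D=down(0); x,y=.6095,-.0078
reach([x,y,.25],D); line_to([x,y,.177],D,vel=.15); print("stand",pinaxis((x,y),.118,.185)); clamp(80); s=read_state(); print(s["grip_width"],s["tcp_pos"],s["force"].round(1))
line_to([x,y,.192],D,vel=.08)
h=np.array([.6171,.0351]); line_to([*h,.192],D,vel=.08); wait(.1)
s=read_state(); print(s["tcp_pos"],s["time"],s["force"].round(1)); print(pinaxis(h,.128,.20))
E
```

```text
stand [[ 6.095e-01 -9.500e-03 -3.440e-02  9.530e-02  1.140e+02]
 [ 6.099e-01 -6.600e-03 -1.720e-02  2.230e-02  1.350e+02]]
0.2331337484977235 [ 0.60964963 -0.00776546  0.17746958] [0.1 0.4 3. ]
[0.61705816 0.03475803 0.19197906] 60.575 [-0.2  0.3 -3.7]
[[6.158e-01 3.380e-02 9.600e-03 1.220e-02 1.470e+02]
 [6.161e-01 3.670e-02 1.300e-02 1.400e-03 1.430e+02]]
```

```bash
python3 - <<'E'
from top import *
D=down(0); h=np.array([.6178,.0350]); f0=read_state()["force"]; t0=read_state()["time"]
ok=False
for o in [(0,0),(-.001,0),(.001,0),(0,.001),(0,-.001)]:
    c=h+o; 
    for z in (.180,.176,.172,.167):
        line_to([*c,z],D,vel=.05); s=read_state(); f=s["force"]-f0
        if f[2]>6: print("rim",o,z,f.round(1),s["tcp_pos"].round(4)); break
    else: ok=True; break
    line_to([*c,.182],D,vel=.1)
    if s["time"]-t0>4: break
print(ok,o,s["time"],f.round(1),s["tcp_pos"].round(4))
if ok:
    line_to([*c,.135],D,vel=.12); s=read_state(); print((s["force"]-f0).round(1))
    line_to([*c,.107],D,vel=.12); z=.107
    while z>.090:
        z-=.002; line_to([*c,z],D,vel=.05); s=read_state(); f=s["force"]-f0
        if f[2]>6: break
    print("bottom",s["tcp_pos"].round(4),f.round(1),s["time"])
E
```

```text
True (0, 0) 61.8167 [ 0.9 -1.1  1.4] [0.6176 0.035  0.1665]
[-0.2 -0.1 -0.2]
bottom [0.6179 0.035  0.0967] [-2.8 -1.   9.4] 64.1167
```

```bash
python3 - <<'E'
from top import *
ungrasp(); line_to([.6179,.035,.24],down(0),vel=.2)
p,d=snapshot("scene"); V=cloud("scene",d); m=(V[...,2]>.115)&(V[...,2]<.2)&(np.hypot(V[...,0]-.617,V[...,1]-.035)<.03)
print(rect(V[m][:,:2]),np.percentile(V[m][:,2],[50,90,98]),read_state()["time"])
r=(V[...,2]>.165)&(V[...,2]<.2)&(np.hypot(V[...,0]-.4384,V[...,1]-.3966)<.03); print("rod",rect(V[r][:,:2]),V[r][:,2].max())
hand_in(); print(read_state()["time"])
cv2.imwrite("pics/end.png",cv2.resize(p[80:290,120:460],(800,494)))
E
```

```text
(array([0.6203, 0.0284]), array([0.0234, 0.0348]), 5.5) [0.14292399 0.15140796 0.15234017] 65.6917
rod (array([0.4397, 0.3962]), array([0.0257, 0.0279]), 13.5) 0.18683605931368016
the job is handed in; nothing more can be done
the job is handed in; nothing more can be done
```

The job is done and handed in at about 65.7 s of the 72 s allowed. The rod touched bottom at about 81 mm, so I hung it back in its own hole and fitted the 120 mm pin.

- **Pin:** The last depth check puts its top about 40–42 mm above the stone. The guarded lowering met the bottom where the depth reading said it would.
- **Rod:** It measures back in its own hole at its original height.
- **Went wrong and mended:**
  - The fingertips sit about 26 mm short of the reported TCP. This tilted the rod in the grip, which I levelled with the wrist, and made the first pin grasp close on nothing.
  - The first time I stood the pin on the stone it toppled onto the stone. The cause is not certain; my next swing of the arm may have clipped it. I picked it up and stood it again, and that time it stayed standing after I let go and until I took it from above.
- **Not checked:** The final picture was not saved, so the end state rests on the depth measurements alone. I also did not re-measure the other pins or the bystanders at the end. The pins were undisturbed when I checked them after the missed grasp.

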